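# Reassemble the bench sanding spindle

## Robot

A 6-joint arm with a two-finger parallel gripper is mounted at the origin on a cart in front of the work surface, level with it; the furniture and walls round the work are solid. World frame = base frame: x ahead of the robot, y to its left, z up, the work surface at z = 0. Lengths are in m, angles in rad, forces in N, time in s.
With the tool pointing down it reaches from about 0.35 to 0.775 m from the base axis. Payload 7.3 kg.
Tool frame: the origin (TCP) lies midway between the tips of the shut fingers; the grasp point (between the pads) lies grasp_offset behind it (grasp_offset is the distance from the TCP to the grasp point, in m); z points along the fingers, y is the line along which they close (so a half turn about z gives the same grasp; the last joint's range is limited). The gripper opens to 92 mm and grips with 3 to 60 N. Pads are 19 mm wide; open, the fingers measure 130 mm over their backs; the gripper's body (75 mm by 190 mm) begins 47 mm behind the grasp point.
Start: joints at [-1.451, 0.342, 1.524, -0, 1.275, -0.146], TCP at [0.138, -0.507, 0.227] pointing down, gripper open.
Joint ranges: [-2.53, 2.53], [-0.77, 2.02], [0.04, 2.7], [-1, 4.14], [0.28, 2.66], [-3.11, 3.11]. Speed limits (rad/s): [2.57, 2.57, 3.14, 3.14, 3.14, 3.14].

## Interface

Orientations are given as [roll, pitch, yaw] about the fixed x, y, z axes, in that order (R = Rz(yaw) Ry(pitch) Rx(roll)).
In Python, from cell import * gives the robot as it stands.
- The arm moves only by the tool step_arm, never from a script. Its argument "plan" is a list of rows, each a list of 5 numbers: the closure, from -1 (fully open) to 1 (shut), then the shift along the tool's x, y, z in m, then the turn about the tool's z in rad. In form: [[hand, x, y, z, twist], ...]. A call has 1 to 20 rows; each row is the pose to reach, as a shift and turn from the pose commanded when the call began, along the tool's axes at that moment; what a row does not reach only later rows make up. A row lasts 1/8 s, in which the tool goes at most 62.5 mm and 10.7 degrees, less where a joint would pass 70% of its speed; a pose out of reach is approached as far as the arm can. A call with a gripper value outside its range is refused whole. The fingers move at their own pace and stop on an object; "grip_force" is the grip in N (left out, the last holds). Time passes only in rows, so rows that repeat a pose let the fingers close. It gives the time, the measured TCP pose, the force, the opening and the grip force at its end, in the units of the state.
- observe(): the state, without advancing time (a new reading comes with each control period).
- read_camera(name): name is "scene" or "top" or "wrist"; returns a dict with "img" (400x640x3 uint8, red, green, blue), "range_z" (400x640 float32, m along the optical axis (not along the pixel's ray), 0 where there is no reading), "fx", "fy", "cx", "cy" (pixels), "R" (3x3) and "t" (3): a world point X has camera coordinates R X + t; the wrist camera has in their place "T_tool_cam" (4x4, takes a point from camera to tool coordinates, whose origin is the TCP and whose axes are the flange's). Camera axes: x right, y down, z forward; pixel columns grow to the right and rows downward; lengths in m; the calibration is good to about 2 mm. A picture is of the moment at which its call begins: read the wrist's pose just before it.
- hand_in(): hands the job in; it is judged then, once.
The state is a dict: "time": time; "qpos": joint angles; "qvel": joint speeds; "joint_efforts": joint torques, N m; "tool_pos": TCP position; "tool_rot": TCP orientation; "contact_force": force on the tool from outside, world axes, zero at the start; "torque": the same for the moment, N m; "opening": finger opening in m; "grip_force": force on a finger pad.
Only numpy, scipy, OpenCV 4.12 (cv2) and the standard library are available. Lean on these libraries where they do the work, as an engineer would, in place of code of your own. Each camera call takes 0.05 s, during which the arm holds its last target. There are 200 camera calls.

## Task

Put the sanding spindle on the plywood base back together: lay the drum with its two bearings down in the two open bearing housings, the large bearing in the large housing, then close each housing with the cap of its own size, seated flat on the housing, and set the sheet-metal belt guard over the pulley, standing flat on the base between its wooden cleats. Do not push the pliers, the tape measure or the green bottle about.

Things in the scene. Friction and masses are not known exactly. Their poses are not given: they have to be found in the camera images.
- drum: Sanding drum, level in a V-cradle, axis 52 mm up. Origin: mid-drum on the axis, its balance point; x along the shaft to the pulley. Grip the brown drum (56 mm dia, x -50..50) at the middle from above; fingers have 66 mm between the cradle's two boards. x=+70: bearing 47 mm dia, 12 wide; x=-70: bearing 32 dia, 10 wide; x=+114: pulley 40 dia, 14 wide; shaft ends x=-84, +128. 0.65 kg
- cap_big: Large housing cap, grey cast iron, split face down, 0.28 kg. Origin: centre of underside; z up, x along the bore, y across; same either way round. 28 mm thick (x), 104 long (y). Grip the hump across y: 60 mm wide, 38 high, flat upright sides; lugs beyond it (y 30..52) 10 mm high. Half-round bore below, radius 25.5; brass nipple 7 mm high on top.
- cap_small: Small housing cap, like the large one, 0.18 kg. Origin: centre of underside; z up, x along the bore, y across; same either way round. 28 mm thick (x), 88 long (y). Grip the hump across y: 44 mm wide, 30 high; lugs beyond it (y 22..44) 9 mm high. Half-round bore below, radius 17.5; brass nipple 7 mm high on top.
- guard: Belt guard: light grey sheet-metal box, open below, 46 (x) x 62 (y) x 76 mm high, walls 4 mm, 0.22 kg, upright on the bench. Origin: centre of its underside; z up. Its -x wall has the shaft slot, 32 mm wide, from the bottom edge up to 56 mm; its +x wall is closed, with four dark vent slits. Grip it across y near the top.
- housing_big: Large lower housing, grey iron, fixed on the fixed plywood base (264 x 130, 44 mm high). Origin: centre of underside, on the base's top; z up, x along the bore to the cleats. 28 mm thick (x), 104 wide (y). Saddle opens up, radius 24.5; flat split face at z=40. Here (mm) the large cap's origin belongs at (0,0,40), the drum's at (-70,0,39), its x along this x, end play 6 mm either way.
- housing_small: Small lower housing, on the same base at (-140,0,0) mm in the large housing's frame, same axes: 28 mm thick (x), 88 wide (y), saddle radius 17, split face at z=40. Origin: centre of underside, on the base's top. The small cap's origin belongs at (0,0,40) mm here; the drum's small bearing lies in its saddle.
- guard_cleats: Three wooden cleats, 9 mm high, round the guard's place on the base beyond the large housing, 6 mm clear of the guard at +x, +y and -y. Origin: centre of that place, on the base's top, at (44,0,0) mm in the large housing's frame; same axes. The guard's origin belongs here, axes alike: vented wall to +x, slot to the large housing, pulley inside.
- pliers: Red-handled pliers, 49 x 162 x 13 mm, on the bench; a bystander. Origin: middle of the underside.
- tape_measure: Yellow and black tape measure, 66 x 84 x 44 mm, on the bench; a bystander. Origin: middle of the underside.
- glue_bottle: Green squeeze bottle with a red nozzle, 60 mm dia, 189 mm high, standing on the bench; a bystander. Origin: centre of the underside.
Not all that is in view belongs to the job. What is shaped like the cap_big but turquoise is not meant.

How it is judged:
On the way:
1. the drum lies in both housings, large bearing in the large one, before the caps go on (x of drum in the frame of housing_big between -0.08 and -0.06 m and y of drum in the frame of housing_big between -0.006 and 0.006 m and z of drum in the frame of housing_big between 0.0345 and 0.0445 m and angle between the x axis of drum and the x axis of housing_big, either way round below 0.06 rad and z of drum in the frame of housing_small between 0.0345 and 0.0445 m), for 0.2 s.
At the end, for the whole second after the job is handed in: Drum in its own housings: axis height within 5 mm, 10 mm along, 6 mm across, in line within 0.06 rad. Each cap flat on its own housing: height 4 mm, 10 mm along, 8 mm across. Guard on the base between the cleats: 10 mm, height 4 mm. Caps and guard square within 0.12 rad; all released, at rest (all of step 1 and x of cap_big in the frame of housing_big between -0.01 and 0.01 m and y of cap_big in the frame of housing_big between -0.008 and 0.008 m and z of cap_big in the frame of housing_big between 0.036 and 0.044 m and angle between the x axis of cap_big and the x axis of housing_big, either way round below 0.12 rad and angle between each of cap_big, cap_small's own z axis and vertical below 0.1 rad and x of cap_small in the frame of housing_small between -0.01 and 0.01 m and y of cap_small in the frame of housing_small between -0.008 and 0.008 m and z of cap_small in the frame of housing_small between 0.036 and 0.044 m and angle between the x axis of cap_small and the x axis of housing_small, either way round below 0.12 rad and x of guard in the frame of guard_cleats between -0.01 and 0.01 m and y of guard in the frame of guard_cleats between -0.01 and 0.01 m and z of guard in the frame of guard_cleats between -0.004 and 0.004 m and angle between the x axis of guard and the x axis of guard_cleats, either way round below 0.12 rad and angle between guard's own z axis and vertical below 0.08 rad and linear speed of each of drum, cap_big, cap_small, guard below 0.02 m/s); the robot touches nothing.
It fails at once if the pliers pushed more than 20 mm (distance of pliers from where it was at the start of the episode above 0.02 m).
It fails at once if the tape measure pushed more than 20 mm (distance of tape_measure from where it was at the start of the episode above 0.02 m).
It fails at once if the glue bottle pushed more than 20 mm (distance of glue_bottle from where it was at the start of the episode above 0.02 m).
It also fails if it takes over 120 s, if anything falls off the work surface, if the arm or the gripper's body presses on something with over 40 N, if the wrist force passes 120 N, or if a joint passes its speed limit or range.

## Working session

There is one attempt and no reset: what is moved stays moved. The work goes in short steps, Python scripts to look and compute and a tool call to move; the robot and the scene stay as the last step left them, time stands still between calls to the robot, and variables do not carry over. Pictures are saved under pics/ and viewed, at most 14 in all, crops included, and the job is handed in when it is done.

Besides the shell and the picture viewer there is one more tool, called as a command line: name --pt "numbers of a row" for each row, then --argument value for the rest. step_arm: Moves the arm, as the interface text tells. Its arguments: {"type":"object","properties":{"plan":{"type":"array","items":{"type":"array","items":{"type":"number"}}},"grip_force":{"type":"number"}},"required":["plan"]}

```bash
mkdir -p pics && ls
python3 - <<'E'
from cell import *
import cv2,numpy as np
s=observe();print({k:np.round(v,3) for k,v in s.items()})
try: print(grasp_offset)
except Exception as e: print(e)
for n in("top","scene"):
    c=read_camera(n);np.savez(f"{n}0.npz",**c);cv2.imwrite(f"pics/{n}0.png",c["img"][...,::-1])
    print(n,c["fx"],c["cx"],c["cy"],c["R"].round(3).tolist(),c["t"].round(3))
E
```

```text
pics
{'time': np.float64(0.0), 'qpos': array([-1.451,  0.343,  1.525,  0.   ,  1.275, -0.146]), 'qvel': array([-0.002, -0.   ,  0.   , -0.   , -0.   ,  0.002]), 'joint_efforts': array([ 1.0000e-03, -4.3124e+01, -2.4422e+01,  7.2000e-02,  5.6000e-02,
       -0.0000e+00]), 'tool_pos': array([ 0.138, -0.506,  0.226]), 'tool_rot': array([-3.14 , -0.   ,  0.266]), 'contact_force': array([ 0.294, -0.412, -0.204]), 'torque': array([-0.005,  0.028, -0.015]), 'grip_force': np.float64(0.0), 'opening': np.float64(0.092)}
0.0188
top 413.56164889100893 316.6656295425849 200.90923508476706 [[-0.003, -1.0, -0.001], [-0.977, 0.003, -0.213], [0.213, 0.001, -0.977]] [0.04  0.586 1.212]
scene 492.5480160218634 325.45556870837726 197.52635411737438 [[-0.675, -0.737, -0.001], [-0.533, 0.489, -0.691], [0.51, -0.466, -0.723]] [0.424 0.337 1.157]
```

View pics/top0.png

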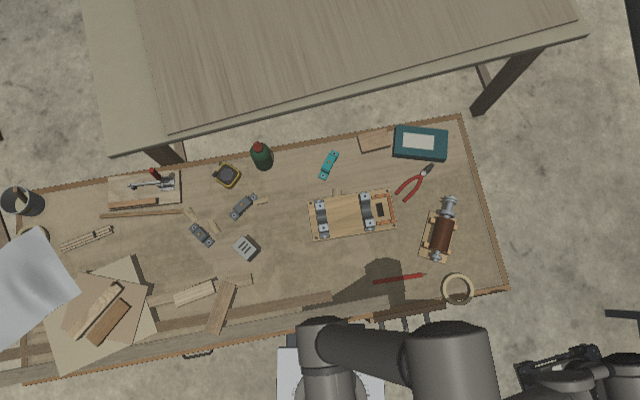

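View pics/scene0.png

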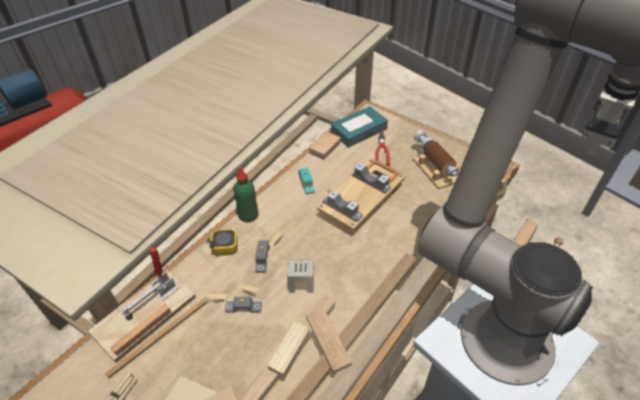

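The top view shows the base with housings at about (350,215), the drum at (440,232), the caps at (243,206) and (201,233), and the guard at (246,247). The pliers are at (415,185), the tape at (226,175) and the bottle at (262,155). The turquoise decoy is at (329,165).

```bash
cat > h.py <<'E'
from cell import *
import cv2,numpy as np
from scipy.spatial.transform import Rotation as Ro
def cloud(c):
    z=c["range_z"].astype(float);v,u=np.mgrid[:400,:640]
    P=np.stack([(u-c["cx"])/c["fx"]*z,(v-c["cy"])/c["fy"]*z,z],-1)
    W=(P-c["t"])@c["R"]          # R^T (p-t)
    W[z==0]=np.nan
    return W
def wrist(name=None):
    s=observe();c=dict(read_camera("wrist"))
    Rt=Ro.from_euler("xyz",s["tool_rot"]).as_matrix();T=c["T_tool_cam"]
    Rwc=Rt@T[:3,:3];o=Rt@T[:3,3]+s["tool_pos"]
    c["R"]=Rwc.T;c["t"]=-Rwc.T@o
    if name:cv2.imwrite(f"pics/{name}.png",c["img"][...,::-1])
    return s,c
def proj(c,X):
    p=np.atleast_2d(X)@np.asarray(c["R"]).T+c["t"]
    return np.c_[p[:,0]/p[:,2]*c["fx"]+c["cx"],p[:,1]/p[:,2]*c["fy"]+c["cy"]]
def cast(c,uv,h):
    uv=np.atleast_2d(uv).astype(float);d=np.c_[(uv[:,0]-c["cx"])/c["fx"],(uv[:,1]-c["cy"])/c["fy"],np.ones(len(uv))]@c["R"]
    o=-np.asarray(c["R"]).T@c["t"];return o+d*((h-o[2])/d[:,2])[:,None]
def rect(P):
    r=cv2.minAreaRect(np.ascontiguousarray(P[:,:2]*1000,np.float32));b=cv2.boxPoints(r)
    e=[b[1]-b[0],b[2]-b[1]];e=max(e,key=np.linalg.norm)
    return np.round(r[0],1),np.round(sorted(r[1]),1),round(float(np.degrees(np.arctan2(e[1],e[0]))),1)
E
python3 - <<'E'
from h import *
c=dict(np.load("top0.npz"));W=cloud(c)
cv2.imwrite("pics/topc.png",cv2.resize(c["img"][130:275,180:470,::-1],None,fx=2.7,fy=2.7,interpolation=cv2.INTER_CUBIC))
m=(W[...,2]>.006)&(W[...,0]>.3)&(W[...,0]<1)&(abs(W[...,1])<.7)
n,l,st,_=cv2.connectedComponentsWithStats(m.astype(np.uint8))
for i in range(1,n):
    if st[i,4]<40: continue
    P=W[l==i];print(st[i].tolist(),*rect(P),"z",np.percentile(P[:,2],[50,95]).round(3),c["img"][l==i].mean(0).round())
E
```

```text
[116, 83, 266, 72, 9035] [989.2 287.9] [233.1 912.4] -74.9 z [0.019 0.027] [137. 130. 112.]
[392, 124, 56, 38, 1776] [ 795.9 -299.3] [122.2 170.7] 83.3 z [0.042 0.046] [ 88. 104. 101.]
[357, 128, 34, 25, 601] [ 803.9 -148.1] [ 69.4 102.2] -75.5 z [0.029 0.034] [138. 120.  97.]
[250, 141, 24, 30, 492] [731.8 205.7] [54.8 72.1] -53.7 z [0.12  0.173] [62. 62. 50.]
[318, 149, 21, 32, 281] [723.2   4.2] [ 35.7 112.6] -25.9 z [0.035 0.044] [ 71. 123. 119.]
[212, 161, 29, 28, 480] [687.4 338. ] [67.2 93.6] 58.5 z [0.036 0.042] [86. 80. 63.]
[394, 162, 40, 41, 330] [ 665.3 -285.8] [ 49.8 161.1] -45.5 z [0.012 0.017] [112.  71.  63.]
[108, 167, 74, 44, 2415] [636.5 591.6] [113.7 227.6] -83.4 z [0.021 0.059] [133. 121. 104.]
[307, 188, 91, 54, 3588] [565.9 -71.9] [162.1 277.2] -81.2 z [0.046 0.085] [136. 122. 100.]
[229, 193, 40, 27, 396] [592.6 261.6] [ 58.3 134.5] -61.6 z [0.024 0.042] [103. 103.  94.]
[418, 195, 40, 69, 1597] [ 503.1 -347.4] [ 92.6 210.7] -16.9 z [0.061 0.081] [103.  89.  74.]
[110, 206, 88, 15, 428] [564.4 557.9] [ 47.2 279.5] 87.2 z [0.015 0.028] [129. 113.  88.]
[208, 219, 14, 15, 109] [518.3 364. ] [24.7 52.3] 27.8 z [0.021 0.028] [138. 127. 102.]
[189, 223, 26, 24, 249] [491.7 405.4] [30.2 89.2] 50.3 z [0.025 0.035] [88. 91. 89.]
[106, 225, 7, 10, 41] [507.1 693.7] [12.2 28.5] 1.2 z [0.016 0.023] [122. 112.  94.]
[232, 235, 28, 27, 388] [443.6 255.4] [45.7 62.6] 46.4 z [0.077 0.081] [121. 122. 115.]
[95, 255, 159, 42, 2695] [362.7 467.6] [122.6 464.4] 89.8 z [0.042 0.064] [146. 134. 113.]
[372, 272, 54, 12, 211] [ 356.  -214.1] [ 19.  167.6] -81.8 z [0.009 0.013] [97. 54. 46.]
[441, 272, 33, 24, 307] [ 336.7 -388.3] [69.4 95.1] 89.9 z [0.024 0.029] [136. 127. 102.]
[293, 290, 39, 7, 156] [309.   53.1] [ 17.7 115.5] -90.0 z [0.031 0.036] [118. 105.  86.]
```

View pics/topc.png

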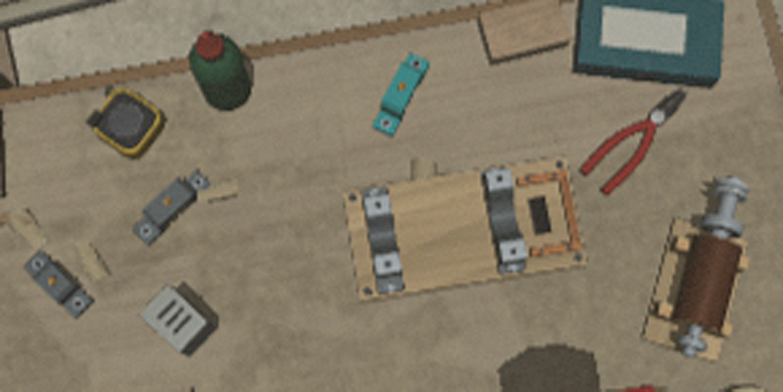

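```bash
cat >> h.py <<'E'
def to(x,y,z,yawdeg):
    s=observe();R=Ro.from_euler("xyz",s["tool_rot"]).as_matrix()
    d=R.T@(np.array([x,y,z])-s["tool_pos"]);t=-(np.radians(yawdeg)-s["tool_rot"][2]);t=(t+np.pi)%(2*np.pi)-np.pi
    print("shift",d.round(4),"twist",round(t,3),"now",s["tool_pos"].round(4),np.degrees(s["tool_rot"]).round(2),"t",round(float(s["time"]),2))
E
python3 - <<'E'
from h import *
s,c=wrist();print(c["T_tool_cam"].round(3).tolist(),c["fx"]);to(.46,-.33,.33,-16.9)
E
```

```text
[[0.001, -0.952, -0.306, 0.084], [1.0, 0.0, 0.001, 0.0], [-0.001, -0.306, 0.952, -0.158], [0.0, 0.0, 0.0, 1.0]] 342.4123197911089
shift [ 0.3571 -0.0856 -0.1036] twist 0.561 now [ 0.1379 -0.5063  0.2262] [-1.7994e+02 -1.0000e-02  1.5230e+01] t 0.15
```

step_arm --pt "-1 0.05 -0.012 -0.09 0.1" --pt "-1 0.1 -0.02 -0.09 0.25" --pt "-1 0.15 -0.03 -0.09 0.4" --pt "-1 0.2 -0.05 -0.09 0.561" --pt "-1 0.26 -0.065 -0.09 0.561" --pt "-1 0.32 -0.08 -0.09 0.561" --pt "-1 0.38 -0.09 -0.09 0.561" --pt "-1 0.41 -0.092 -0.09 0.561" --pt "-1 0.41 -0.092 -0.09 0.561" --pt "-1 0.41 -0.092 -0.09 0.561"

```text
time: 1.4
tool_pos: [0.5087, -0.3103, 0.3164]
tool_rot: [3.141, 0.001, -0.295]
contact_force: [-1.2, -0.1, -0.3]
opening: 0.0918
grip_force: 0.0
```

Run:
```python
from h import *
s,c=wrist("w1");np.savez("w1.npz",**c);W=cloud(c)
print(s["tool_pos"],s["qvel"].max())
b=W[(abs(W[...,2])<.02)&(W[...,0]<.6)];print("table z",np.nanmedian(b[:,2]))
I=c["img"].astype(int)
# brown drum: by depth high & colour
near=(abs(W[...,0]-.503)<.16)&(abs(W[...,1]+.347)<.13)
br=near&(I[...,0]>I[...,2]+25)&(W[...,2]>.055);print("drum brown",*rect(W[br]),np.percentile(W[br][:,2],[5,50,98]))
b=W[br];d=b[:,:2]-b[:,:2].mean(0);_,_,v=np.linalg.svd(d,full_matrices=0);print(np.degrees(np.arctan2(*v[0][::-1])),b.mean(0))
h=near&(W[...,2]>.045);print("all>45",*rect(W[h]))
```

```text
[ 0.50872729 -0.31033365  0.31635845] 0.0026423762816239317
table z -0.000578480939332171
drum brown [ 508.5 -329.7] [121.4 187.3] 25.2 [0.06596716 0.39955301 0.4105972 ]
53.259603153871836 [ 0.51004865 -0.34176377  0.27915101]
all>45 [ 501.2 -337.5] [161.6 183.7] 15.4
```

View pics/w1.png

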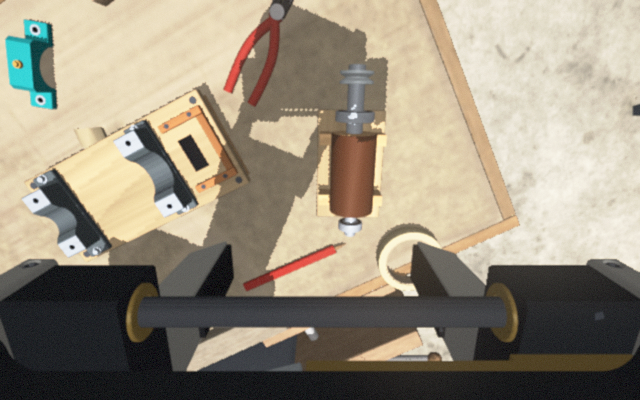

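The wrist view shows the drum at about (352,175), with the pulley at the top (355,75) and the small bearing at the bottom. The base is on the left, the cleats are at (205,155), and the housings are at (155,165) and (65,215).

Run:
```python
from h import *
c=dict(np.load("w1.npz"));W=cloud(c);I=c["img"].astype(int);Z=W[...,2]
v,u=np.mgrid[:400,:640]
roi=(v<235)&(u>320)&(u<385)&(Z<.1)
br=roi&(I[...,0]>1.6*I[...,2])&(I[...,0]<150)&(Z>.06)
print("brown",br.sum(),*rect(W[br]),np.percentile(Z[br],[2,50,99]).round(4))
P=W[br];top=P
# axis: per-bin midpoints across; use silhouette in image? do PCA of high points
h=roi&(Z>.056)&(v>55)
print("shaft all",*rect(W[h]))
a=np.radians(rect(W[br])[2]);print()
d=np.array([np.cos(a),np.sin(a)])
if d[0]<0:d=-d
o=np.array(rect(W[br])[0])/1000;n=np.array([-d[1],d[0]])
Q=W[roi&(Z>.03)];x=(Q[:,:2]-o)@d;y=(Q[:,:2]-o)@n
for lo in range(-100,150,6):
    k=(x>lo/1000)&(x<=(lo+6)/1000)
    if k.sum()>5:
        zz=Q[k,2];t=zz>zz.max()-.004
        print(lo+3,k.sum(),(zz.max()*1000).round(1),(y[k][t].mean()*1000).round(1))
# base
b=(v<265)&(u<250)&(Z<.12)
top=b&(abs(Z-.044)<.006);print("basetop",*rect(W[top]),np.median(Z[top]))
sf=b&(Z>.079)&(Z<.09)
n_,l,st,ce=cv2.connectedComponentsWithStats(sf.astype(np.uint8))
for i in range(1,n_):
    if st[i,4]>40: print(st[i].tolist(),*rect(W[l==i]),np.median(Z[l==i]).round(4))
```

```text
brown 3004 [ 483.3 -342.3] [52.6 99.7] -18.2 [0.0623 0.0754 0.0803]
shaft all [ 504.4 -349.7] [ 55.2 209.2] -18.3

-79 19 60.2 -0.4
-73 98 68.5 -0.2
-67 181 68.1 -1.0
-61 43 60.0 -0.5
-49 163 81.1 -0.9
-43 269 81.1 -0.5
-37 295 80.6 -0.8
-31 220 81.3 -0.7
-25 202 80.6 0.1
-19 200 80.7 -0.4
-13 218 80.6 -0.6
-7 205 80.4 -0.4
-1 216 80.7 -0.3
5 223 80.9 0.3
11 214 81.3 0.4
17 220 81.3 -0.0
23 227 80.9 -0.4
29 226 80.9 0.2
35 308 81.4 -0.1
41 322 81.0 0.8
47 413 80.7 0.0
53 87 63.0 0.1
59 83 63.2 -0.5
65 172 76.7 0.1
71 208 76.6 0.3
77 159 75.0 0.0
83 97 63.5 0.3
89 85 63.0 0.6
95 98 62.8 0.5
101 89 63.0 0.3
107 167 72.9 0.2
113 155 70.1 1.9
119 153 73.0 0.2
125 83 63.5 0.1
basetop [620.4 -59.5] [264.6 273.1] 9.1 0.043601019981199154
[113, 130, 35, 31, 640] [ 594.5 -108. ] [27.8 29.7] -81.7 0.0836
[21, 188, 36, 28, 557] [564.6  28.5] [27.8 29. ] -81.7 0.0833
[154, 189, 31, 29, 528] [ 518.9 -120.4] [26.9 28.4] -80.8 0.0835
[57, 230, 32, 28, 494] [505.2  19.1] [27.8 29.9] -80.8 0.0834
```

```bash
python3 -c "
from h import *
to(.4833,-.3423,.033,-18.0)"
```

```text
shift [-0.0146  0.0376  0.2836] twist 0.018 now [ 0.5085 -0.3106  0.3166] [ 1.7999e+02  4.0000e-02 -1.6970e+01] t 1.45
```

step_arm --pt "-1 -0.015 0.038 0.05 0.018" --pt "-1 -0.015 0.038 0.11 0.018" --pt "-1 -0.015 0.038 0.165 0.018" --pt "-1 -0.015 0.038 0.2 0.018" --pt "-1 -0.015 0.038 0.23 0.018" --pt "-1 -0.015 0.038 0.255 0.018" --pt "-1 -0.015 0.038 0.275 0.018" --pt "-1 -0.015 0.038 0.283 0.018" --pt "-1 -0.015 0.038 0.283 0.018" --pt "-0.2 -0.015 0.038 0.283 0.018" --pt "0.3 -0.015 0.038 0.283 0.018" --pt "0.6 -0.015 0.038 0.283 0.018" --pt "1 -0.015 0.038 0.283 0.018" --pt "1 -0.015 0.038 0.283 0.018" --pt "1 -0.015 0.038 0.283 0.018" --grip_force 40

```text
time: 3.32
tool_pos: [0.4839, -0.343, 0.034]
tool_rot: [3.14, -0.001, -0.313]
contact_force: [-2.1, -5.4, 1.3]
opening: 0.0553
grip_force: 40.0
```

step_arm --pt "1 0 0 -0.02 0" --pt "1 0 0 -0.05 0" --pt "1 0 0 -0.09 0" --pt "1 0 0 -0.13 0" --pt "1 0 0 -0.15 0" --pt "1 0 0 -0.15 0"

```text
time: 4.08
tool_pos: [0.4843, -0.3416, 0.184]
tool_rot: [-3.141, -0.001, -0.313]
contact_force: [0.2, -0.3, -6.9]
opening: 0.0549
grip_force: 40.0
```

```bash
python3 -c "
from h import *
to(.5458,-.0452,.18,-80.9)"
```

```text
shift [-0.0327 -0.301   0.0041] twist 1.099 now [ 0.4843 -0.3416  0.184 ] [-1.7998e+02 -5.0000e-02 -1.7930e+01] t 4.08
```

step_arm --pt "1 -0.002 -0.015 0 0.05" --pt "1 -0.005 -0.04 0 0.15" --pt "1 -0.009 -0.08 0 0.29" --pt "1 -0.013 -0.12 0 0.44" --pt "1 -0.018 -0.165 0 0.6" --pt "1 -0.022 -0.205 0 0.75" --pt "1 -0.026 -0.24 0 0.89" --pt "1 -0.029 -0.27 0 1.0" --pt "1 -0.032 -0.29 0 1.07" --pt "1 -0.0327 -0.301 0 1.099" --pt "1 -0.0327 -0.301 0 1.099" --pt "1 -0.0327 -0.301 0 1.099"

```text
time: 5.58
tool_pos: [0.5449, -0.0458, 0.1825]
tool_rot: [3.139, 0.001, -1.412]
contact_force: [0.1, -0.3, -6.2]
opening: 0.0553
grip_force: 40.0
```

Run:
```python
from h import *
s,c=wrist("w2");np.savez("w2.npz",**c);W=cloud(c);Z=W[...,2]
to(.5458,-.0452,.065,-80.9)
n_,l,st,ce=cv2.connectedComponentsWithStats(((Z>.078)&(Z<.09)).astype(np.uint8))
for i in range(1,n_):
    if st[i,4]>100: print(st[i].tolist(),*rect(W[l==i]),np.median(Z[l==i]).round(4))
```

```text
shift [-0.0007 -0.001   0.1178] twist -0.0 now [ 0.5451 -0.046   0.1828] [ 1.7991e+02  3.0000e-02 -8.0910e+01] t 5.62
[248, 91, 41, 40, 1138] [ 594.5 -108.1] [27.5 28.5] 9.2 0.0838
[352, 92, 42, 39, 1066] [ 519.7 -119.8] [26.9 28.6] 8.9 0.0837
```

View pics/w2.png

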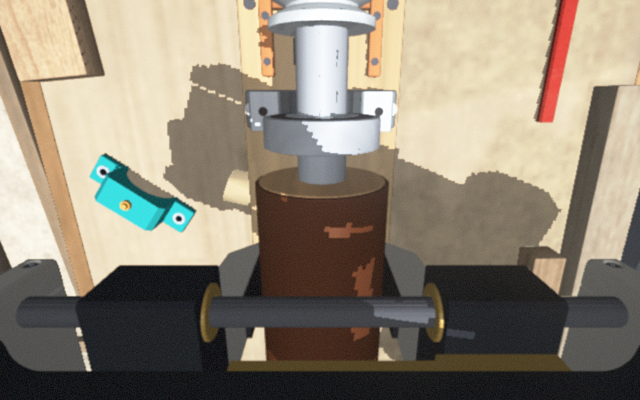

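The drum is held in line above the housings, with the bearing at (322,133) over the large housing.

step_arm --pt "1 -0.0005 -0.001 0.03 0" --pt "1 -0.0005 -0.001 0.06 0" --pt "1 -0.0005 -0.001 0.085 0" --pt "1 -0.0005 -0.001 0.1 0" --pt "1 -0.0005 -0.001 0.108 0" --pt "1 -0.0005 -0.001 0.113 0" --pt "1 -0.0005 -0.001 0.116 0" --pt "1 -0.0005 -0.001 0.117 0" --pt "1 -0.0005 -0.001 0.117 0"

```text
time: 6.75
tool_pos: [0.5466, -0.0451, 0.0671]
tool_rot: [-3.141, -0.0, -1.412]
contact_force: [-1.0, -0.6, -6.1]
opening: 0.0552
grip_force: 40.0
```

step_arm --pt "1 0 0 0.0015 0" --pt "1 0 0 0.002 0" --pt "1 0 0 0.002 0"

```text
time: 7.12
tool_pos: [0.5462, -0.0451, 0.0655]
tool_rot: [3.141, -0.0, -1.412]
contact_force: [-5.8, -0.5, 3.1]
opening: 0.0548
grip_force: 40.0
```

step_arm --pt "0.6 0 0 0.002 0" --pt "0.2 0 0 0.002 0" --pt "-0.3 0 0 0.002 0" --pt "-0.8 0 0 0.002 0" --pt "-0.8 0 0 0.002 0" --pt "-0.8 0 0 -0.03 0" --pt "-0.8 0 0 -0.08 0" --pt "-0.8 0 0 -0.14 0" --pt "-0.8 0 0 -0.2 0" --pt "-0.8 0 0 -0.235 0" --pt "-0.8 0 0 -0.235 0"

```text
time: 8.5
tool_pos: [0.5479, -0.0453, 0.3029]
tool_rot: [-3.135, -0.003, -1.412]
contact_force: [-0.6, 0.3, -0.3]
opening: 0.0829
grip_force: 0.0
```

Run:
```python
from h import *
c=dict(read_camera("top"));np.savez("t1.npz",**c);W=cloud(c)
# bins along the housing axis
o=np.array([.5567,-.1142]);a=np.radians(-80.9);d=np.array([np.cos(a),np.sin(a)]);n=np.array([-d[1],d[0]])
Q=W[(W[...,2]>.08)&(W[...,2]<.125)];x=(Q[:,:2]-o)@d;y=(Q[:,:2]-o)@n
for lo in range(-160,64,8):
    k=(x>lo/1e3)&(x<=(lo+8)/1e3)&(abs(y)<.032)
    if k.sum()>3:
        zz=Q[k,2];t=zz>zz.max()-.006;print(lo+4,k.sum(),(zz.max()*1e3).round(1),(y[k][t].mean()*1e3).round(1))
s=observe();print(s["tool_pos"],s["time"])
cv2.imwrite("pics/t1.png",cv2.resize(c["img"][170:275,180:420,::-1],None,fx=3.2,fy=3.2))
to(.56,.33,.32,-80)
```

```text
-124 19 116.1 -4.2
-116 36 115.8 -2.6
-108 43 116.2 -0.7
-100 51 117.8 -0.6
-92 48 115.0 -2.5
-84 35 115.9 0.3
-76 9 111.4 14.9
-52 8 109.6 15.5
-44 11 112.4 13.8
-36 10 110.5 15.7
-28 11 109.1 16.6
-12 6 90.0 28.1
20 13 97.7 -0.4
28 18 99.4 -0.9
36 10 103.7 6.1
[ 0.54700165 -0.04508832  0.30044654] 8.55
shift [-0.3683 -0.0722 -0.0198] twist -0.016 now [ 0.547  -0.0451  0.3004] [-1.7987e+02 -6.0000e-02 -8.0910e+01] t 8.55
```

View pics/t1.png

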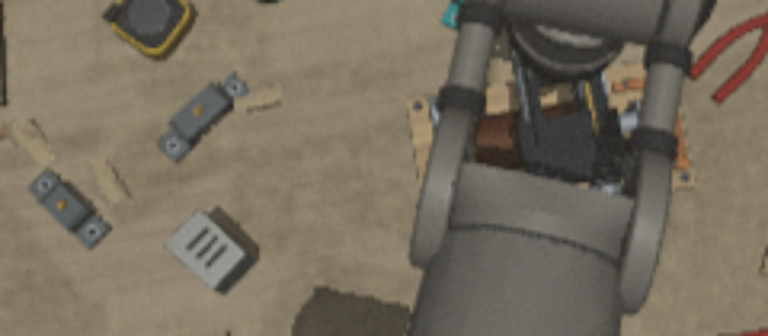

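The top view shows the arm hiding the base. The caps are at (63,208) and (205,118), and the guard is at (213,248). I'll check the drum with the wrist camera, then move over the caps.

```bash
cat > drumchk.py <<'E'
from h import *
def chk(c):
    W=cloud(c)
    o=np.array([.5567,-.1142]);a=np.radians(-80.9);d=np.array([np.cos(a),np.sin(a)]);n=np.array([-d[1],d[0]])
    Q=W[(W[...,2]>.05)&(W[...,2]<.125)];x=(Q[:,:2]-o)@d;y=(Q[:,:2]-o)@n
    for lo in range(-162,66,4):
        k=(x>lo/1e3)&(x<=(lo+4)/1e3)&(abs(y)<.03)
        if k.sum()>8:
            zz=Q[k,2];t=zz>zz.max()-.004;print(lo+2,k.sum(),(zz.max()*1e3).round(1),(y[k][t].mean()*1e3).round(1),end=" | ")
    print()
E
python3 - <<'E'
from drumchk import *
s,c=wrist();chk(c)
E
```

```text
-156 14 90.2 1.4 | -152 112 91.2 0.6 | -148 83 97.5 2.2 | -144 158 99.5 0.4 | -140 161 99.9 0.2 | -136 278 99.5 0.5 | -132 109 91.2 0.6 | -128 60 85.8 -3.0 | -120 145 111.5 0.9 | -116 160 112.1 0.4 | -112 168 112.3 0.1 | -108 168 112.1 0.9 | -104 174 111.8 0.9 | -100 169 112.0 0.5 | -96 172 112.1 1.0 | -92 171 112.0 1.2 | -88 177 112.0 0.7 | -84 175 111.6 0.7 | -80 183 111.7 0.3 | -76 187 112.2 0.3 | -72 179 111.7 0.9 | -68 187 112.5 0.6 | -64 179 112.3 1.0 | -60 185 111.9 0.9 | -56 189 112.3 1.1 | -52 196 112.3 0.7 | -48 188 111.5 0.3 | -44 199 112.2 0.8 | -40 202 112.1 0.2 | -36 198 111.8 0.3 | -32 202 112.6 0.8 | -28 205 111.7 0.2 | -24 213 111.8 1.2 | -20 235 110.5 0.2 | -16 81 94.0 0.2 | -12 208 94.2 0.3 | -8 163 106.7 0.5 | -4 227 107.4 0.8 | 0 237 107.7 0.5 | 4 255 107.6 -0.1 | 8 214 93.8 0.4 | 12 228 93.7 0.8 | 16 110 93.6 0.6 | 20 82 93.9 0.7 | 24 96 94.2 0.5 | 28 82 94.2 0.5 | 32 80 94.6 0.8 | 36 186 104.7 0.4 | 40 120 103.2 -0.0 | 44 167 102.7 0.2 | 48 147 103.8 0.0 | 52 76 95.1 0.3 | 56 42 95.9 -0.6 |
```

step_arm --pt "-1 -0.03 0 0 0" --pt "-1 -0.08 0 0 0" --pt "-1 -0.13 0 0 0" --pt "-1 -0.18 0 0 0" --pt "-1 -0.22 0 0 0" --pt "-1 -0.25 0 0 0" --pt "-1 -0.25 0 0 0" --pt "-1 -0.25 0 0 0"

```text
time: 9.6
tool_pos: [0.5116, 0.1725, 0.2981]
tool_rot: [-3.14, 0.028, -1.37]
contact_force: [0.9, 0.0, -0.3]
opening: 0.0921
grip_force: 0.0
```

Run:
```python
from drumchk import *
s,c=wrist("w3");np.savez("w3.npz",**c);chk(c)
W=cloud(c);Z=W[...,2];v,u=np.mgrid[:400,:640]
m=(Z>.005)&(Z<.2)&(v<270)&(W[...,1]>.1)
n_,l,st,ce=cv2.connectedComponentsWithStats(m.astype(np.uint8))
for i in range(1,n_):
    if st[i,4]>150: print(st[i].tolist(),*rect(W[l==i]),np.percentile(Z[l==i],[50,95]).round(4),c["img"][l==i].mean(0).round())
print(s["tool_pos"],s["time"])
```

```text
-156 316 91.5 1.1 | -152 286 91.4 0.8 | -148 369 99.1 0.9 | -144 301 100.0 0.5 | -140 299 100.0 0.2 | -136 212 99.4 1.4 | -132 231 91.0 1.0 | -128 46 84.7 -24.0 | 
[0, 46, 176, 224, 14093] [816.4 285.9] [220.5 305.4] 86.0 [0.0224 0.1626] [147. 143. 122.]
[467, 128, 104, 142, 9741] [240.4 192. ] [ 92.5 202.5] -79.8 [0.029  0.0306] [174. 156. 132.]
[228, 154, 60, 90, 2173] [589.3 259.4] [ 54.2 135.8] -61.5 [0.0221 0.0387] [155. 155. 146.]
[331, 193, 64, 72, 2757] [443.8 255.1] [47.1 62.3] 47.0 [0.075  0.0766] [165. 164. 159.]
[144, 206, 69, 64, 2506] [686.7 333.6] [64.7 86. ] 54.5 [0.0354 0.0379] [125. 116.  87.]
[406, 217, 33, 53, 883] [347.6 277.6] [34.4 82.7] -78.1 [0.0285 0.0305] [178. 163. 137.]
[0.5116436  0.17249501 0.29809116] 9.6
```

View pics/w3.png

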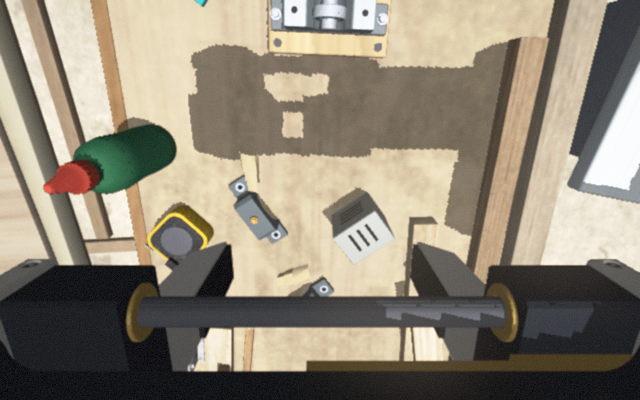

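The drum lies in both housings, with bearing tops at 107.6 and 100 mm, as they should be. The large cap is at (260,212) and the guard at (360,225). I'll zoom in on the guard to settle where the slot is.

Run:
```python
from h import *
c=dict(np.load("w3.npz"))
a=cv2.resize(c["img"][180:275,310:410,::-1],None,fx=4,fy=4,interpolation=cv2.INTER_CUBIC)
s=dict(np.load("scene0.npz"));b=cv2.resize(s["img"][240:315,250:350,::-1],(400,380),interpolation=cv2.INTER_CUBIC)
cv2.imwrite("pics/g.png",np.hstack([a,b]))
W=cloud(c);Z=W[...,2];v,u=np.mgrid[:400,:640]
g=(np.hypot(W[...,0]-.4438,W[...,1]-.2551)<.06)
# wall frame: normal -43deg
n=np.array([np.cos(np.radians(-43)),np.sin(np.radians(-43))]);t=np.array([-n[1],n[0]])
P=W[g&(Z>.002)&(Z<.07)];x=(P[:,:2]-[.4438,.2551])@n*1e3;y=(P[:,:2]-[.4438,.2551])@t*1e3
for zl in range(0,70,8):
    for yl in range(-32,32,8):
        k=(P[:,2]*1e3>=zl)&(P[:,2]*1e3<zl+8)&(y>=yl)&(y<yl+8)
        print(f"{np.median(x[k]) if k.sum() else 0:6.0f}",end="")
    print("  z",zl)
# cap
m=(Z>.005)&(Z<.06)&(u>225)&(u<290)&(v>150)&(v<245)&(c["img"].max(2).astype(int)-c["img"].min(2)<30)
print("cap",*rect(W[m]))
h=m&(Z>.03);print("hump",*rect(W[h]),np.median(Z[h]))
lg=m&(Z>.006)&(Z<.015)
n_,l,st,ce=cv2.connectedComponentsWithStats(lg.astype(np.uint8))
for i in range(1,n_):
    if st[i,4]>60: print("lug",st[i].tolist(),*rect(W[l==i]),np.median(Z[l==i]).round(4))
```

```text
15    23    23    23    23    23    23    22  z 0
    20    23    23    23    23    22    22    22  z 8
    13    23    23    23    23    23    22    22  z 16
    20    23    23    23    23    23    22    22  z 24
    13    23    23    23    23    23    22    22  z 32
    19    23    23    23    23    23    22    22  z 40
    19    23    23    23    23    23    22    22  z 48
    14    23    23    22    23    22    22    22  z 56
    18    23    22    22    22    22    22    22  z 64
cap [582.4 273. ] [ 29.  103.7] -45.5
hump [582.2 273.2] [28.9 60.2] -46.2 0.037468795456218985
lug [228, 176, 22, 24, 288] [611.2 244.3] [22.3 27.7] 44.3 0.0099
lug [267, 220, 21, 24, 212] [555.6 299.6] [27.8 29. ] -43.3 0.0099
```

View pics/g.png

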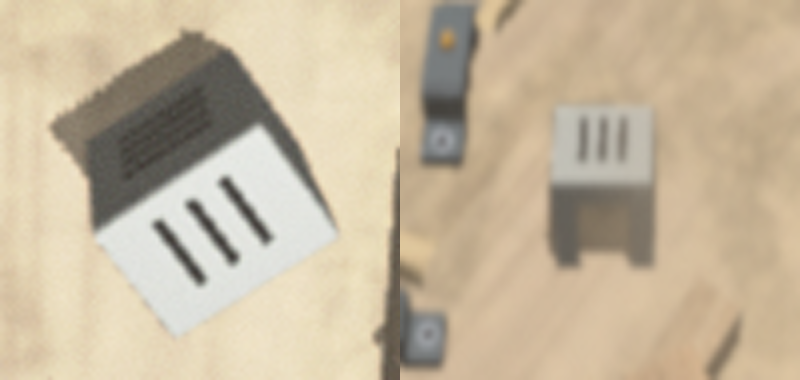

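The vented wall faces about -43° and the slot faces away from it, so guard x = -43°. Next I'll grip the large cap.

Run:
```python
from h import *
c=dict(np.load("w3.npz"));W=cloud(c);o=np.array([.5829,.2725]);a=np.radians(-45.3);n=np.array([np.cos(a),np.sin(a)]);t=np.array([-n[1],n[0]])
P=W[(np.hypot(W[...,0]-o[0],W[...,1]-o[1])<.11)];y=(P[:,:2]-o)@n*1e3;x=(P[:,:2]-o)@t*1e3
for yl in list(range(-100,-30,8))+list(range(36,110,8)):
    k=(y>=yl)&(y<yl+8)&(abs(x)<14)&(P[:,2]<.2);print(yl,k.sum(),(np.percentile(P[k,2],90)*1e3).round(1) if k.sum() else None)
b=W[(W[...,2]>.05)&(W[...,2]<.2)&(W[...,0]>.63)&(W[...,0]<.8)&(W[...,1]<.26)&(W[...,1]>.15)];print("bottle",b.min(0),b.max(0))
to(.5829,.2725,.12,44.7)
```

```text
-100 87 0.2
-92 92 0.5
-84 87 0.4
-76 92 0.4
-68 95 0.4
-60 56 1.2
-52 111 10.6
-44 93 11.1
-36 64 35.1
36 107 11.5
44 126 11.0
52 109 0.6
60 117 0.4
68 117 0.6
76 117 0.7
84 122 0.6
92 124 0.4
100 127 0.4
108 26 0.5
bottle [0.70087505 0.18268042 0.05006346] [0.75914075 0.24038113 0.19091828]
shift [-0.0788 -0.0894  0.1807] twist -2.151 now [0.5117 0.1724 0.2982] [-179.92    1.63  -78.53] t 9.65
```

step_arm --pt "-1 -0.01 -0.01 0 -0.18" --pt "-1 -0.02 -0.02 0 -0.36" --pt "-1 -0.03 -0.03 0.01 -0.54" --pt "-1 -0.04 -0.04 0.02 -0.72" --pt "-1 -0.05 -0.05 0.03 -0.9" --pt "-1 -0.06 -0.06 0.04 -1.08" --pt "-1 -0.065 -0.07 0.05 -1.26" --pt "-1 -0.07 -0.08 0.06 -1.44" --pt "-1 -0.075 -0.085 0.07 -1.62" --pt "-1 -0.079 -0.089 0.08 -1.8" --pt "-1 -0.079 -0.089 0.09 -1.98" --pt "-1 -0.079 -0.089 0.1 -2.1" --pt "-1 -0.079 -0.089 0.1 -2.151" --pt "-1 -0.079 -0.089 0.1 -2.151" --pt "-1 -0.079 -0.089 0.1 -2.151"

```text
time: 11.52
tool_pos: [0.5828, 0.271, 0.2012]
tool_rot: [-3.119, -0.018, 0.78]
contact_force: [0.1, 0.6, 0.3]
opening: 0.0921
grip_force: 0.0
```

Run:
```python
from h import *
to(.5829,.2725,.014,44.7);s,c=wrist("w4");W=cloud(c);Z=W[...,2]
g=(abs(W[...,0]-.583)<.06)&(abs(W[...,1]-.2725)<.06)&(c["img"].max(2).astype(int)-c["img"].min(2)<30)
print("cap",*rect(W[g&(Z>.005)&(Z<.06)]),"hump",*rect(W[g&(Z>.03)&(Z<.06)]))
```

```text
shift [-0.0022  0.0033  0.1872] twist -0.0 now [0.5828 0.271  0.2012] [-178.69   -1.01   44.69] t 11.53
cap [582.1 273.3] [ 29.  103.9] -46.4 hump [582.3 273.1] [28.3 59.5] -45.7
```

View pics/w4.png

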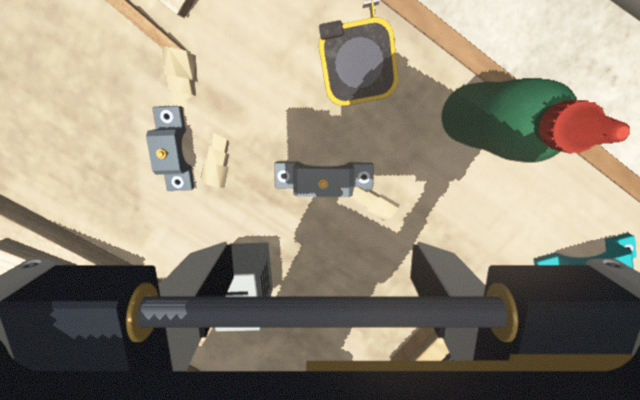

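step_arm --pt "-1 -0.002 0.003 0.05 0.007" --pt "-1 -0.002 0.003 0.1 0.007" --pt "-1 -0.002 0.003 0.14 0.007" --pt "-1 -0.002 0.003 0.165 0.007" --pt "-1 -0.002 0.003 0.18 0.007" --pt "-1 -0.002 0.003 0.186 0.007" --pt "-1 -0.002 0.003 0.186 0.007" --pt "0 -0.002 0.003 0.186 0.007" --pt "0.5 -0.002 0.003 0.186 0.007" --pt "1 -0.002 0.003 0.186 0.007" --pt "1 -0.002 0.003 0.186 0.007" --pt "1 -0.002 0.003 0.186 0.007" --grip_force 30

```text
time: 13.08
tool_pos: [0.5824, 0.2735, 0.0153]
tool_rot: [-3.118, -0.018, 0.775]
contact_force: [-2.3, 0.6, 1.9]
opening: 0.0596
grip_force: 29.9
```

step_arm --pt "1 0 0 -0.02 0" --pt "1 0 0 -0.06 0" --pt "1 0 0 -0.11 0" --pt "1 0 0 -0.16 0" --pt "1 0 0 -0.19 0" --pt "1 0 0 -0.19 0"

```text
time: 13.82
tool_pos: [0.5841, 0.2681, 0.207]
tool_rot: [-3.121, -0.021, 0.775]
contact_force: [0.3, -0.2, -3.5]
opening: 0.06
grip_force: 29.9
```

Run:
```python
from h import *
to(.5567,-.1142,.2,99.1)
```

```text
shift [-0.2872  0.2539 -0.0045] twist -0.955 now [0.5841 0.2681 0.207 ] [-178.8    -1.22   44.4 ] t 13.82
```

step_arm --pt "1 -0.015 0.013 0 -0.05" --pt "1 -0.045 0.04 0 -0.15" --pt "1 -0.08 0.07 0 -0.28" --pt "1 -0.115 0.102 0 -0.4" --pt "1 -0.15 0.133 0 -0.52" --pt "1 -0.185 0.164 0 -0.64" --pt "1 -0.22 0.195 0 -0.76" --pt "1 -0.25 0.222 0 -0.86" --pt "1 -0.272 0.241 0 -0.92" --pt "1 -0.284 0.251 0 -0.955" --pt "1 -0.287 0.254 0 -0.955" --pt "1 -0.287 0.254 0 -0.955" --pt "1 -0.287 0.254 0 -0.955"

```text
time: 15.45
tool_pos: [0.5557, -0.1133, 0.1936]
tool_rot: [3.142, -0.03, 1.731]
contact_force: [-0.2, 0.3, -2.2]
opening: 0.0602
grip_force: 29.9
```

Run:
```python
from drumchk import *
to(.5567,-.1142,.0995,99.1);s,c=wrist();chk(c)
```

```text
shift [-0.0038  0.0008  0.0941] twist 0.001 now [ 0.5557 -0.1133  0.1936] [180.    -1.69  99.15] t 15.45
-148 146 88.9 14.0 | -144 471 99.7 0.4 | -140 538 99.6 0.4 | -136 760 99.8 0.5 | -132 500 91.9 0.6 | -128 489 91.0 0.2 | -124 86 105.5 -5.1 | -120 446 113.0 0.2 | -116 500 112.2 0.1 | -112 489 112.2 0.7 | -108 501 112.6 -0.0 | -104 478 112.1 0.2 | -100 484 112.0 0.3 | -96 462 112.4 0.5 | -92 457 112.3 -0.0 | -88 466 112.5 0.4 | -84 458 112.5 0.2 | -80 441 112.2 0.2 | -76 428 112.1 0.4 | -72 432 112.0 0.9 | -68 425 111.6 0.3 | -64 415 112.4 0.3 | -60 401 111.9 0.2 | -56 405 112.1 0.4 | -52 409 112.0 0.2 | -48 399 111.8 -0.1 | -44 389 112.1 0.4 | -40 387 112.7 0.6 | -36 375 111.8 0.2 | -32 380 112.0 0.5 | -28 368 111.9 -0.1 | -24 355 111.7 -0.1 | -20 44 110.1 0.2 | -16 119 94.0 -0.2 | -12 335 93.5 0.2 | -8 794 107.7 -0.3 | -4 353 107.4 0.2 | 0 349 107.3 0.1 | 4 226 108.6 0.1 | 8 102 93.4 -0.3 | 12 220 93.7 0.2 | 16 112 93.8 0.3 | 20 103 94.1 0.4 | 24 105 94.4 -0.0 | 28 101 94.9 -0.2 | 32 101 94.8 -0.1 | 36 208 93.9 0.5 |
```

step_arm --pt "1 -0.004 0.001 0.03 0" --pt "1 -0.004 0.001 0.055 0" --pt "1 -0.004 0.001 0.072 0" --pt "1 -0.004 0.001 0.082 0" --pt "1 -0.004 0.001 0.088 0" --pt "1 -0.004 0.001 0.091 0" --pt "1 -0.004 0.001 0.092 0" --pt "1 -0.004 0.001 0.092 0"

```text
time: 16.5
tool_pos: [0.5573, -0.1155, 0.1024]
tool_rot: [3.14, -0.029, 1.73]
contact_force: [0.1, -0.1, -2.4]
opening: 0.0597
grip_force: 29.9
```

step_arm --pt "1 0 0 0.001 0" --pt "1 0 0 0.002 0" --pt "1 0 0 0.002 0"

```text
time: 16.88
tool_pos: [0.5572, -0.1154, 0.1005]
tool_rot: [3.14, -0.029, 1.73]
contact_force: [-0.1, 0.8, 1.3]
opening: 0.0596
grip_force: 29.8
```

step_arm --pt "-0.4 0 0 0.002 0" --pt "-0.7 0 0 0.002 0" --pt "-0.8 0 0 0.002 0" --pt "-0.8 0 0 0.002 0" --pt "-0.8 0 0 -0.03 0" --pt "-0.8 0 0 -0.08 0" --pt "-0.8 0 0 -0.13 0" --pt "-0.8 0 0 -0.16 0" --pt "-0.8 0 0 -0.16 0" --pt "-0.8 0 0 -0.16 0"

```text
time: 18.12
tool_pos: [0.5572, -0.1197, 0.2588]
tool_rot: [-3.141, -0.03, 1.73]
contact_force: [0.4, 0.3, -0.2]
opening: 0.0826
grip_force: 0.0
```

```bash
cat > capchk.py <<'E'
from h import *
def cap(c,o,top):
    W=cloud(c);Z=W[...,2];g=(np.hypot(W[...,0]-o[0],W[...,1]-o[1])<.07)
    m=g&(abs(Z-top)<.004);print("hump",*rect(W[m]),m.sum(),np.median(Z[m]))
    P=W[m];A=np.c_[P[:,:2]-P[:,:2].mean(0),np.ones(len(P))];print("slope",np.linalg.lstsq(A,P[:,2],rcond=None)[0].round(4))
E
python3 - <<'E'
from capchk import *
s,c=wrist("w5");np.savez("w5.npz",**c);cap(c,(.5567,-.1142),.122);to(.47,.33,.26,44.4)
E
```

```text
hump [ 558.1 -116.2] [28.5 58.7] 9.0 1913 0.12159991197826568
slope [ 0.0004 -0.0036  0.1215]
shift [ 0.4576 -0.0147  0.0123] twist 0.955 now [ 0.5571 -0.1197  0.2584] [-179.9    -1.73   99.12] t 18.18
```

View pics/w5.png

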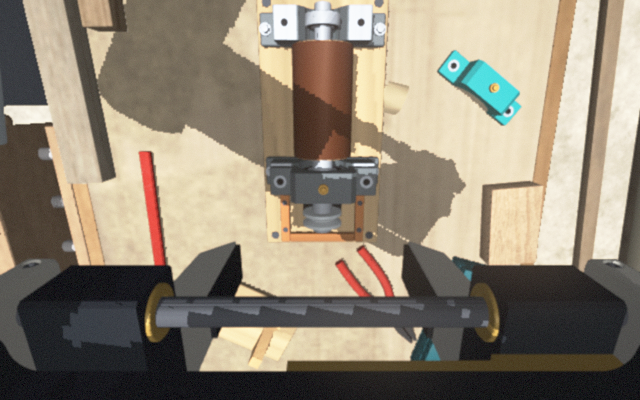

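The large cap sits flat and square, with its top at 121.6 mm. Next is the small cap.

```bash
python3 -c "
from h import *
to(.4917,.4054,.25,140)"
```

```text
shift [0.5283 0.0187 0.0244] twist -0.713 now [ 0.5571 -0.1197  0.2584] [-179.9    -1.73   99.12] t 18.18
```

step_arm --pt "-1 0.02 0 0 -0.03" --pt "-1 0.06 0 0 -0.08" --pt "-1 0.11 0 0 -0.15" --pt "-1 0.165 0.005 0 -0.22" --pt "-1 0.22 0.01 0 -0.3" --pt "-1 0.275 0.01 0.005 -0.38" --pt "-1 0.33 0.015 0.01 -0.46" --pt "-1 0.385 0.015 0.015 -0.54" --pt "-1 0.44 0.018 0.02 -0.61" --pt "-1 0.485 0.018 0.022 -0.67" --pt "-1 0.515 0.019 0.024 -0.713" --pt "-1 0.528 0.019 0.024 -0.713" --pt "-1 0.528 0.019 0.024 -0.713" --pt "-1 0.528 0.019 0.024 -0.713" --pt "-1 0.528 0.019 0.024 -0.713"

```text
time: 20.05
tool_pos: [0.4931, 0.4038, 0.2515]
tool_rot: [3.122, -0.021, 2.442]
contact_force: [-0.1, -0.2, -0.5]
opening: 0.0916
grip_force: 0.0
```

Run:
```python
from h import *
s,c=wrist("w6");W=cloud(c);Z=W[...,2]
g=(np.hypot(W[...,0]-.4917,W[...,1]-.4054)<.075)&(c["img"].max(2).astype(int)-c["img"].min(2)<30)&(Z>.006)&(Z<.06)
print("cap",*rect(W[g]))
h=g&(Z>.025);r=rect(W[h]);print("hump",*r,np.median(Z[h]))
l_=g&(Z<.014);n_,l,st,ce=cv2.connectedComponentsWithStats(l_.astype(np.uint8))
for i in range(1,n_):
    if st[i,4]>60: print("lug",st[i].tolist(),*rect(W[l==i]))
o=np.array(r[0])/1e3;a=np.radians(r[2]);n=np.array([np.cos(a),np.sin(a)]);t=np.array([-n[1],n[0]])
P=W[(np.hypot(W[...,0]-o[0],W[...,1]-o[1])<.11)&(Z<.2)];y=(P[:,:2]-o)@n*1e3;x=(P[:,:2]-o)@t*1e3
for yl in list(range(-88,-20,8))+list(range(24,90,8)):
    k=(y>=yl)&(y<yl+8)&(abs(x)<13);print(yl,k.sum(),(np.percentile(P[k,2],90)*1e3).round(1) if k.sum() else None,end=" | ")
to(o[0],o[1],.0125,r[2]+90)
```

```text
cap [499.5 396.4] [51.  87.2] 47.4
hump [490.9 403.8] [28.6 43.6] 46.3 0.029545655915940765
lug [280, 153, 25, 24, 420] [471.2 382.5] [28.  28.4] 48.0
lug [330, 155, 24, 24, 408] [511.  426.2] [27.7 28.3] -39.2
-88 142 0.4 | -80 133 0.5 | -72 145 0.2 | -64 143 0.4 | -56 133 0.3 | -48 129 9.4 | -40 151 10.0 | -32 145 10.0 | -24 141 29.8 | 24 145 10.0 | 32 146 10.1 | 40 117 9.6 | 48 161 10.9 | 56 169 16.1 | 64 160 19.1 | 72 175 21.7 | 80 168 21.6 | 88 167 20.9 | shift [-0.0035 -0.0062  0.2389] twist 0.063 now [0.4931 0.4039 0.2515] [178.88  -1.22 139.9 ] t 20.1
```

View pics/w6.png

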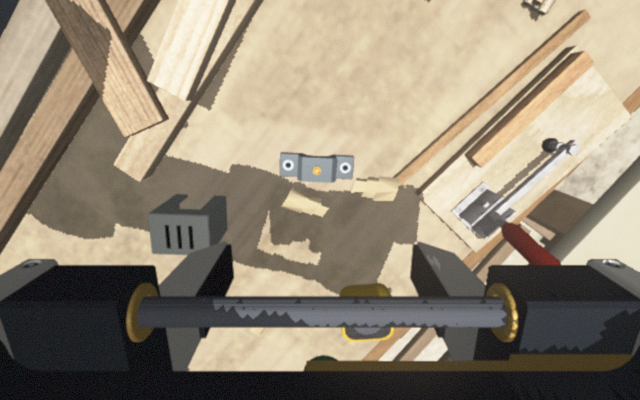

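step_arm --pt "-0.22 -0.0035 -0.006 0.04 0.045" --pt "-0.22 -0.0035 -0.006 0.09 0.045" --pt "-0.22 -0.0035 -0.006 0.14 0.045" --pt "-0.22 -0.0035 -0.006 0.18 0.045" --pt "-0.22 -0.0035 -0.006 0.205 0.045" --pt "-0.22 -0.0035 -0.006 0.205 0.045" --pt "-0.22 -0.0035 -0.006 0.205 0.045"

```text
time: 20.98
tool_pos: [0.4916, 0.404, 0.0475]
tool_rot: [3.121, -0.022, 2.398]
contact_force: [1.2, -0.3, 0.8]
opening: 0.0557
grip_force: 0.0
```

```bash
python3 -c "
from h import *
print(observe()['opening']);to(.491,.404,.0135,137.3)"
```

```text
0.05572971632204666
shift [-0.0003 -0.0012  0.034 ] twist 0.001 now [0.4916 0.404  0.0475] [178.83  -1.24 137.38] t 20.98
```

step_arm --pt "-0.22 0 -0.001 0.018 0" --pt "-0.22 0 -0.001 0.029 0" --pt "-0.22 0 -0.001 0.034 0" --pt "-0.22 0 -0.001 0.034 0" --pt "0.2 0 -0.001 0.034 0" --pt "1 0 -0.001 0.034 0" --pt "1 0 -0.001 0.034 0" --pt "1 0 -0.001 0.034 0" --grip_force 30

```text
time: 21.98
tool_pos: [0.4901, 0.4044, 0.0125]
tool_rot: [3.122, -0.022, 2.398]
contact_force: [1.4, 0.7, 1.6]
opening: 0.0434
grip_force: 30.0
```

step_arm --pt "1 0 0 -0.02 0" --pt "1 0 0 -0.06 0" --pt "1 0 0 -0.11 0" --pt "1 0 0 -0.16 0" --pt "1 0 0 -0.19 0" --pt "1 0 0 -0.19 0"

```text
time: 22.72
tool_pos: [0.4914, 0.3992, 0.2042]
tool_rot: [3.119, -0.021, 2.398]
contact_force: [0.2, -0.0, -2.8]
opening: 0.0438
grip_force: 29.9
```

Run:
```python
from h import *
to(.535,.0238,.2,99.1)
```

```text
shift [-0.2861 -0.2468 -0.0074] twist 0.669 now [0.4914 0.3992 0.2042] [178.69  -1.2  137.41] t 22.73
```

step_arm --pt "1 -0.015 -0.013 0 0.03" --pt "1 -0.045 -0.039 0 0.1" --pt "1 -0.08 -0.069 0 0.19" --pt "1 -0.115 -0.099 0 0.27" --pt "1 -0.15 -0.129 0 0.35" --pt "1 -0.185 -0.159 0 0.43" --pt "1 -0.22 -0.19 0 0.51" --pt "1 -0.25 -0.216 0 0.59" --pt "1 -0.272 -0.235 0 0.64" --pt "1 -0.283 -0.244 0 0.669" --pt "1 -0.286 -0.247 0 0.669" --pt "1 -0.286 -0.247 0 0.669" --pt "1 -0.286 -0.247 0 0.669"

```text
time: 24.35
tool_pos: [0.5337, 0.0244, 0.191]
tool_rot: [3.141, -0.029, 1.731]
contact_force: [0.2, -0.1, -2.3]
opening: 0.0439
grip_force: 29.9
```

Run:
```python
from h import *
to(.535,.0238,.0965,99.1)
```

```text
shift [-0.0036  0.0011  0.0945] twist 0.001 now [0.5337 0.0244 0.191 ] [179.97  -1.67  99.15] t 24.35
```

step_arm --pt "1 -0.0025 0.001 0.03 0" --pt "1 -0.0025 0.001 0.055 0" --pt "1 -0.0025 0.001 0.072 0" --pt "1 -0.0025 0.001 0.082 0" --pt "1 -0.0025 0.001 0.089 0" --pt "1 -0.0025 0.001 0.092 0" --pt "1 -0.0025 0.001 0.093 0" --pt "1 -0.0025 0.001 0.093 0"

```text
time: 25.35
tool_pos: [0.5352, 0.0238, 0.0985]
tool_rot: [3.14, -0.029, 1.729]
contact_force: [-0.2, 0.0, -2.1]
opening: 0.0434
grip_force: 29.9
```

step_arm --pt "1 0 0 0.001 0" --pt "1 0 0 0.002 0" --pt "1 0 0 0.002 0"

```text
time: 25.72
tool_pos: [0.5352, 0.0238, 0.0971]
tool_rot: [3.14, -0.029, 1.729]
contact_force: [-3.2, 0.4, 5.7]
opening: 0.0436
grip_force: 29.8
```

step_arm --pt "0 0 0 0.002 0" --pt "-0.3 0 0 0.002 0" --pt "-0.4 0 0 0.002 0" --pt "-0.4 0 0 0.002 0" --pt "-0.4 0 0 -0.03 0" --pt "-0.4 0 0 -0.08 0" --pt "-0.4 0 0 -0.13 0" --pt "-0.4 0 0 -0.16 0" --pt "-0.4 0 0 -0.16 0" --pt "-0.4 0 0 -0.16 0"

```text
time: 26.98
tool_pos: [0.535, 0.0194, 0.2549]
tool_rot: [-3.141, -0.029, 1.729]
contact_force: [-0.0, 0.1, 0.5]
opening: 0.0644
grip_force: 0.0
```

Run:
```python
from capchk import *
s,c=wrist();cap(c,(.535,.0238),.114);cap(c,(.5567,-.1142),.122);to(.4438,.2551,.25,137)
```

```text
hump [540.6  -3.6] [42.7 83.6] -79.7 1873 0.1130529814920945
slope [-0.007   0.0477  0.1126]
hump [ 559.1 -123.2] [15.8 57.9] 9.9 575 0.12175923396159397
slope [-0.0069  0.0425  0.1217]
shift [ 0.2469 -0.0528  0.012 ] twist -0.662 now [0.5349 0.0194 0.2546] [-179.89   -1.7    99.06] t 27.02
```

step_arm --pt "-1 0.02 -0.004 0 -0.05" --pt "-1 0.06 -0.013 0 -0.16" --pt "-1 0.105 -0.022 0.002 -0.28" --pt "-1 0.15 -0.032 0.005 -0.4" --pt "-1 0.19 -0.041 0.008 -0.52" --pt "-1 0.225 -0.048 0.01 -0.6" --pt "-1 0.243 -0.052 0.012 -0.662" --pt "-1 0.247 -0.053 0.012 -0.662" --pt "-1 0.247 -0.053 0.012 -0.662" --pt "-1 0.247 -0.053 0.012 -0.662"

```text
time: 28.28
tool_pos: [0.4447, 0.2542, 0.2511]
tool_rot: [3.123, -0.022, 2.39]
contact_force: [-0.1, 0.3, 0.9]
opening: 0.0915
grip_force: 0.0
```

Run:
```python
from h import *
s,c=wrist("w7");W=cloud(c);Z=W[...,2]
g=(np.hypot(W[...,0]-.4438,W[...,1]-.2551)<.06)&(Z>.07)&(Z<.085);r=rect(W[g]);print(*r,np.median(Z[g]))
to(r[0][0]/1e3,r[0][1]/1e3,.045,r[2]+90)
c=dict(read_camera("top"));W=cloud(c);Z=W[...,2]
o=np.array([.535,.0238]);a=np.radians(-80.9);d=np.array([np.cos(a),np.sin(a)]);x=(W[...,:2]-o)@d
g=(np.hypot(W[...,0]-o[0],W[...,1]-o[1])<.06)&(Z>.105)&(Z<.135)&(x<.018);print("small cap",*rect(W[g]),np.median(Z[g]),g.sum())
```

```text
[443.3 254.9] [46.5 61.4] 47.7 0.07577895815879566
shift [-0.0031 -0.0043  0.2061] twist -0.014 now [0.4447 0.2542 0.2511] [178.96  -1.27 136.91] t 28.32
small cap [536.4  22.2] [32.4 44.1] 8.8 0.11464920362909756 151
```

View pics/w7.png

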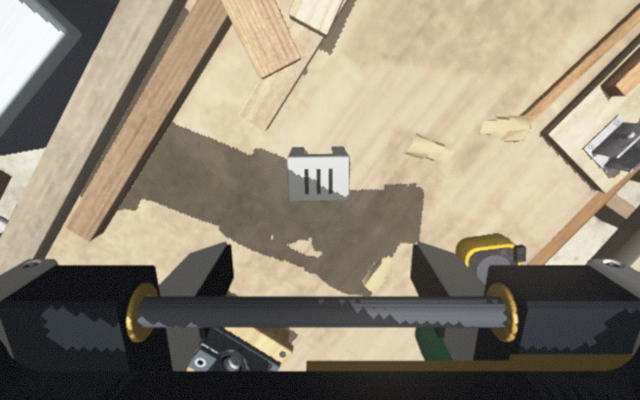

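The guard at (319,175) is squarely under the fingers, with its slot on the far side as expected. The small cap is seated.

step_arm --pt "-1 -0.003 -0.004 0.04 -0.014" --pt "-1 -0.003 -0.004 0.09 -0.014" --pt "-1 -0.003 -0.004 0.14 -0.014" --pt "-1 -0.003 -0.004 0.175 -0.014" --pt "-1 -0.003 -0.004 0.196 -0.014" --pt "-1 -0.003 -0.004 0.206 -0.014" --pt "-1 -0.003 -0.004 0.206 -0.014" --pt "-0.5 -0.003 -0.004 0.206 -0.014" --pt "0 -0.003 -0.004 0.206 -0.014" --pt "1 -0.003 -0.004 0.206 -0.014" --pt "1 -0.003 -0.004 0.206 -0.014" --pt "1 -0.003 -0.004 0.206 -0.014" --grip_force 25

```text
time: 29.88
tool_pos: [0.4431, 0.2561, 0.0455]
tool_rot: [3.122, -0.022, 2.405]
contact_force: [-0.2, -1.1, 5.6]
opening: 0.0617
grip_force: 24.9
```

step_arm --pt "1 0 0 -0.02 0" --pt "1 0 0 -0.06 0" --pt "1 0 0 -0.11 0" --pt "1 0 0 -0.16 0" --pt "1 0 0 -0.21 0" --pt "1 0 0 -0.21 0" --pt "1 0 0 -0.21 0"

```text
time: 30.75
tool_pos: [0.443, 0.2498, 0.2536]
tool_rot: [3.125, -0.023, 2.405]
contact_force: [0.3, -0.6, -2.2]
opening: 0.0619
grip_force: 24.8
```

Run:
```python
from h import *
to(.5637,-.1576,.25,99.1)
```

```text
shift [-0.363  -0.2206 -0.0085] twist 0.676 now [0.443  0.2498 0.2536] [179.06  -1.33 137.81] t 30.75
```

step_arm --pt "1 -0.015 -0.009 0 0.03" --pt "1 -0.045 -0.027 0 0.09" --pt "1 -0.085 -0.052 0 0.17" --pt "1 -0.125 -0.076 0 0.25" --pt "1 -0.165 -0.1 0 0.32" --pt "1 -0.205 -0.125 0 0.4" --pt "1 -0.245 -0.149 0 0.47" --pt "1 -0.285 -0.173 0 0.55" --pt "1 -0.32 -0.195 0 0.61" --pt "1 -0.345 -0.21 0 0.65" --pt "1 -0.359 -0.218 0 0.676" --pt "1 -0.363 -0.221 0 0.676" --pt "1 -0.363 -0.221 0 0.676" --pt "1 -0.363 -0.221 0 0.676"

```text
time: 32.5
tool_pos: [0.564, -0.1563, 0.243]
tool_rot: [3.141, -0.029, 1.73]
contact_force: [0.8, -0.6, -2.0]
opening: 0.0618
grip_force: 24.8
```

Run:
```python
from h import *
to(.5640,-.158,.0895,99.1);s,c=wrist("w8")
W=cloud(c);Z=W[...,2];I=c["img"].astype(int)
# big cap hump for check
g=(np.hypot(W[...,0]-.5567,W[...,1]+.1142)<.04)&(Z>.118)&(Z<.127);print("bigcap",*rect(W[g]))
```

```text
shift [-0.0061 -0.0004  0.1534] twist 0.001 now [ 0.564  -0.1563  0.243 ] [179.96  -1.67  99.15] t 32.5
bigcap [ 558.  -116.5] [28.3 58.5] 9.2
```

View pics/w8.png

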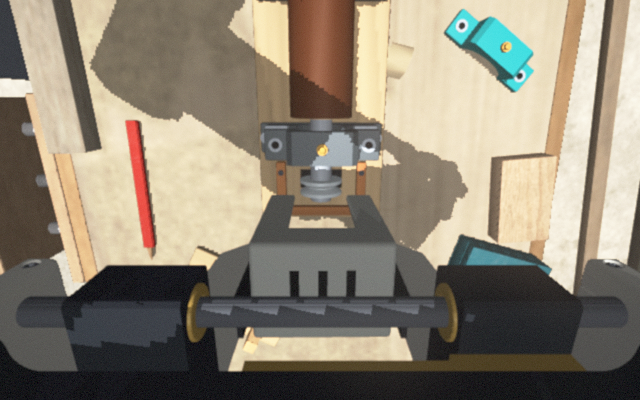

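The slot faces the housing, and the pulley at (322,185) lies ahead of the guard's final spot. I'll descend in stages.

step_arm --pt "1 -0.002 0 0.02 0" --pt "1 -0.002 0 0.045 0" --pt "1 -0.002 0 0.065 0" --pt "1 -0.002 0 0.075 0" --pt "1 -0.002 0 0.075 0" --pt "1 -0.002 0 0.075 0"

```text
time: 33.3
tool_pos: [0.5647, -0.1572, 0.1688]
tool_rot: [3.139, -0.028, 1.729]
contact_force: [0.1, -0.5, -1.6]
opening: 0.062
grip_force: 24.8
```

Run:
```python
from h import *
to(.5637,-.1575,.0895,99.1);s,c=wrist()
W=cloud(c);Z=W[...,2]
g=(np.hypot(W[...,0]-.5637,W[...,1]+.1575)<.1)&(Z>.18)&(Z<.21)&(W[...,1]>-.19)
for z in (.19,.195,.2,.205):
    k=g&(abs(Z-z)<.004);print(z,k.sum(),*(rect(W[k]) if k.sum()>20 else ()))
```

```text
shift [-0.0023 -0.0012  0.0793] twist -0.0 now [ 0.5647 -0.1572  0.1688] [179.88  -1.6   99.08] t 33.3
0.19 1588 [ 562.4 -141.9] [15.4 96.1] 9.0
0.195 5998 [ 565.  -157.7] [47.2 96.9] 9.0
0.2 10142 [ 565.1 -157.7] [47.2 96.9] 9.2
0.205 933 [ 564.4 -152.3] [31.7 93.8] 9.1
```

step_arm --pt "1 -0.0005 -0.0012 0.012 0" --pt "1 -0.001 -0.0012 0.028 0" --pt "1 -0.001 -0.0012 0.044 0" --pt "1 -0.0015 -0.0012 0.058 0" --pt "1 -0.0015 -0.0012 0.067 0" --pt "1 -0.002 -0.0012 0.073 0" --pt "1 -0.002 -0.0012 0.076 0" --pt "1 -0.002 -0.0012 0.076 0"

```text
time: 34.35
tool_pos: [0.5631, -0.1572, 0.0919]
tool_rot: [3.141, -0.029, 1.729]
contact_force: [-0.1, 0.0, -2.1]
opening: 0.062
grip_force: 24.8
```

step_arm --pt "1 0 0 0.001 0" --pt "1 0 0 0.002 0" --pt "1 0 0 0.0025 0" --pt "1 0 0 0.0025 0"

```text
time: 34.85
tool_pos: [0.5632, -0.1571, 0.09]
tool_rot: [3.14, -0.029, 1.729]
contact_force: [-2.4, 1.5, 4.9]
opening: 0.062
grip_force: 24.8
```

step_arm --pt "0 0 0 0.0025 0" --pt "-0.5 0 0 0.0025 0" --pt "-0.9 0 0 0.0025 0" --pt "-0.9 0 0 0.0025 0" --pt "-0.9 0 0 0.0025 0" --pt "-0.9 0 0 -0.03 0" --pt "-0.9 0 0 -0.08 0" --pt "-0.9 0 0 -0.14 0" --pt "-0.9 0 0 -0.18 0" --pt "-0.9 0 0 -0.18 0" --pt "-0.9 0 0 -0.18 0"

```text
time: 36.22
tool_pos: [0.5633, -0.1621, 0.2681]
tool_rot: [-3.141, -0.03, 1.729]
contact_force: [-0.0, -0.5, -0.9]
opening: 0.0872
grip_force: 0.0
```

Run:
```python
from drumchk import *
s,c=wrist("w9");chk(c);W=cloud(c);Z=W[...,2]
g=(np.hypot(W[...,0]-.5637,W[...,1]+.1576)<.06)&(Z>.115)&(Z<.128)
o=np.array([.5567,-.1142]);a=np.radians(-80.9);d=np.array([np.cos(a),np.sin(a)]);n=np.array([-d[1],d[0]])
x=(W[...,:2]-o)@d;y=(W[...,:2]-o)@n
for nm,k in(("guard",(abs(x-.044)<.027)&(abs(y)<.04)&(Z>.114)&(Z<.126)&(x>.0195)),("big",(abs(x)<.018)&(abs(y)<.04)&(Z>.118)&(Z<.126)),("small",(abs(x+.14)<.0175)&(abs(y)<.03)&(Z>.109)&(Z<.118))):
    if k.sum()<30:print(nm,k.sum());continue
    P=np.c_[x[k],y[k]];r=rect(P);A=np.c_[P-P.mean(0),np.ones(len(P))];print(nm,*r,k.sum(),np.linalg.lstsq(A,Z[k],rcond=None)[0].round(4))
print(s["tool_pos"],s["opening"],s["time"])
```

```text
-112 151 111.4 1.7 | -108 329 111.7 -0.1 | -104 324 112.1 0.5 | -100 326 111.9 0.3 | -96 328 112.0 0.4 | -92 317 111.8 0.6 | -88 306 111.8 0.8 | -84 302 111.8 0.5 | -80 302 111.7 0.4 | -76 301 112.1 0.8 | -72 296 112.4 -0.2 | -68 297 112.1 0.4 | -64 291 112.1 0.5 | -60 287 112.1 0.2 | -56 292 112.6 0.1 | -52 284 112.3 -0.1 | -48 280 112.3 -0.2 | -44 283 112.1 0.5 | -40 249 112.1 0.6 | -36 272 112.5 0.7 | -32 287 112.2 0.4 | -28 232 112.2 0.5 | -24 284 112.2 0.3 | -20 116 111.2 0.1 | -16 115 94.4 0.2 | -12 471 124.1 -0.6 | -8 321 124.4 1.5 | -4 322 123.7 1.0 | 0 237 125.0 1.6 | 4 278 124.9 1.7 | 8 263 123.8 0.9 | 12 312 123.5 1.2 | 16 166 123.4 2.9 | 20 322 121.0 -1.1 | 24 331 121.7 0.0 | 28 269 121.6 0.5 | 32 268 121.7 -0.6 | 36 299 122.0 -0.2 | 40 272 121.8 0.0 | 44 261 121.5 -0.4 | 48 267 121.8 -0.3 | 52 262 121.6 0.2 | 56 272 121.7 0.2 | 60 263 121.9 0.8 | 64 237 121.5 -0.4 | 
guard [43.6 -0.6] [45.9 62.1] 89.8 3256 [ 0.0114 -0.      0.1196]
big [2.4 1.2] [28.3 58.9] 89.7 2022 [0.0044 0.0003 0.1215]
small 0
[ 0.56327403 -0.16205015  0.26810818] 0.08715516139296148 36.225
```

View pics/w9.png

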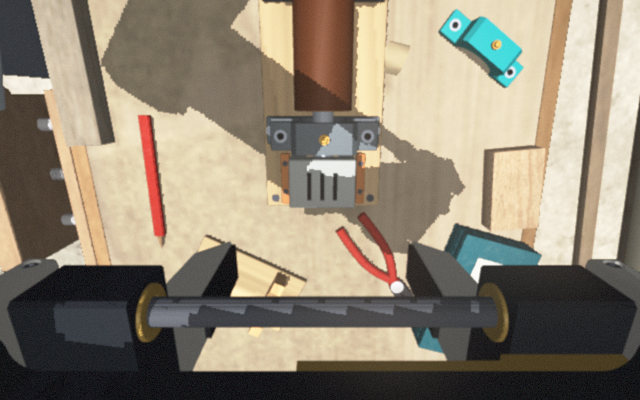

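The guard stands flat between its cleats at (325,180), and the large cap is fine. One last check on the small cap.

step_arm --pt "-0.9 0.03 0 -0.01 0" --pt "-0.9 0.08 0 -0.02 0" --pt "-0.9 0.13 0 -0.02 0" --pt "-0.9 0.16 0 -0.02 0" --pt "-0.9 0.16 0 -0.02 0" --pt "-0.9 0.16 0 -0.02 0"

```text
time: 37.02
tool_pos: [0.5385, -0.0055, 0.2928]
tool_rot: [-3.14, -0.029, 1.729]
contact_force: [0.2, 0.5, -0.0]
opening: 0.0873
grip_force: 0.0
```

Run:
```python
from h import *
s,c=wrist();W=cloud(c);Z=W[...,2]
o=np.array([.5567,-.1142]);a=np.radians(-80.9);d=np.array([np.cos(a),np.sin(a)]);n=np.array([-d[1],d[0]])
x=(W[...,:2]-o)@d;y=(W[...,:2]-o)@n
k=(abs(x+.14)<.0165)&(abs(y)<.03)&(Z>.109)&(Z<.118)
P=np.c_[x[k],y[k]];A=np.c_[P-P.mean(0),np.ones(len(P))];print(*rect(P),k.sum(),np.linalg.lstsq(A,Z[k],rcond=None)[0].round(4))
print(s["contact_force"],s["time"])
```

```text
[-138.9    1.4] [28.1 43.2] 89.6 1187 [ 0.005  -0.0046  0.1134]
[ 0.24285392  0.49839342 -0.00809495] 37.025
```

All parts are within tolerance, so I'm handing in.

```bash
python3 -c "
from cell import *
print(hand_in())"
```

```text
the job is handed in; nothing more can be done
None
```

The spindle is reassembled and handed in at about 37 s: the drum lies in both housings, each cap sits flat on its own housing, and the guard stands between its cleats. On my last camera measurements everything was within tolerance, but the hand-in returned no verdict.

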